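# Size a shelf dowel in a hole gauge

### The arm

A 7-joint arm with a two-finger parallel gripper is mounted at the origin on the work surface. World frame = base frame: x ahead of the robot, y to its left, z up, the work surface at z = 0. Lengths are in m, angles in degrees, forces in N, time in s.
With the tool pointing down it reaches from about 0.425 to 0.875 m from the base axis. Payload 4.7 kg.
Tool frame: the origin (TCP) lies on the centre line of the jaws, within the pads' length; the fingertips stand ahead of it and the grasp point (between the pads) lies 2 mm behind it (env.tip_reach is the x of the fingertips in the tool frame, in m); x points along the fingers, z is the direction in which the jaws open and shut, and the axes are right-handed (so a half turn about x gives the same grasp; the last joint's range is limited). The gripper opens to 87 mm and grips with 3 to 60 N. Pads are 19 mm wide; open, the fingers measure 117 mm over their backs; the gripper's body (75 mm by 190 mm) begins 51 mm behind the grasp point.
Start: joints at [69.677, 18.392, -4.016, 83.108, 1.295, 78.541, -3.26], TCP at [0.234, -0.606, 0.24] pointing down, gripper open.
Joint ranges: [-163.93, 163.93], [-17.29, 119.83], [-79.2, 71.16], [3.27, 140.29], [-89.18, 269.18], [5.43, 117.66], [-154.24, 154.24]. Speed limits (degrees/s): [147.25, 147.25, 180, 180, 180, 180, 180].

### API

Orientations are given as [roll, pitch, yaw] about the fixed x, y, z axes, in that order (R = Rz(yaw) Ry(pitch) Rx(roll)).
In Python, from cell import telemetry, optics, env, models gives the robot as it stands.
- The arm moves only by the shell command python3 -m pendant 'ROWS' [FORCE]. ROWS is JSON, a list of rows, each a list of 3 entries, a list of its own where there are three numbers: the finger opening in mm, from 0 to 87, then the shift along the tool's x, y, z in mm, then the turn, a rotation vector about the tool's x, y, z in rad. A call has 1 to 10 rows; each row is the pose to reach, as a shift and turn from the pose commanded when the call began, along the tool's axes at that moment; what a row does not reach only later rows make up. A row lasts 1/12 s, in which the tool goes at most 41.7 mm and 7.16 degrees, less where a joint would pass 70% of its speed; a pose out of reach is approached as far as the arm can. A call with a gripper value outside its range is refused whole. The fingers move at their own pace and stop on an object; FORCE is the grip in N (left out, the last holds). Time passes only in rows, so rows that repeat a pose let the fingers close. It gives the time, the measured TCP pose, the force and the opening at its end, in the units of the state.
- telemetry.get_obs(): the state, without advancing time (a new reading comes with each control period).
- optics.read_camera(name): name is "side" or "top" or "wrist"; returns a dict with "image" (420x560x3 uint8, blue, green, red), "range_z" (420x560 float32, m along the optical axis (not along the pixel's ray), 0 where there is no reading), "fx", "fy", "cx", "cy" (pixels), "cam_to_world" (4x4, takes a point from camera to world coordinates). Camera axes: x right, y up, looking along -z (the intrinsics and any distortion apply to the point x, -y, -z); pixel columns grow to the right and rows downward; lengths in m; the calibration is good to about 2 mm. A picture is of the moment at which its call begins.
- env.sign_off(): hands the job in, once; it reports no verdict.
Trained networks look in the newest picture that a camera, given by its name, has taken for a name from the list of things; names that differ only in an ending like _2 or _b are one class to them, and where a whole thing is asked for, a point or a joint stands for the part that bears it (a point fixed in the world has none). Each returns a list of dicts, best first, with "confidence" (0 to 1); they miss things now and then, are a little off and sometimes report something else, mostly with a low value. They report only what shows in the picture. A call takes as long as a camera call. They do not tell look-alikes from the thing itself.
- models.masks_of(camera, label): "pixels" (420x560 bool, what is visible of it) and "extent" ([left, top, right, bottom] as shares, 0 to 1, of the picture: columns of its width, rows of its height, round what is visible of it).
- models.landmark_of(camera, label): "centre" ([row, column] as shares, 0 to 1, of the picture: columns of its width, rows of its height: a listed point, or the origin of a listed thing).
The state is a dict: "time_s": time; "qpos": joint angles; "joint_velocities": joint speeds; "effort": joint torques, N m; "tool_pos": TCP position; "tool_rot": TCP orientation; "force": force on the tool from outside, world axes, zero at the start; "wrist_torque": the same for the moment, N m; "grip_width": finger opening in m.
Only numpy, scipy, OpenCV 4.12 (cv2) and the standard library are available. Lean on these libraries where they do the work, as an engineer would, in place of code of your own. Each camera call takes 0.05 s, during which the arm holds its last target.

### The job

The walnut shelf is being refitted: find the size of the longest of the three loose dowels with the upright hole gauge, starting at its biggest hole and stepping down through the middle one to the smallest, each time poking the dowel's end well out of the other face and drawing it back, or, where it will not go, pressing it squarely and lightly on the hole's mouth without forcing it. Then pass the dowel from the left (the dowels' side) all the way through the smallest hole that takes it, draw it clear on the right, and lay it flat in the open bamboo box without dropping it. Leave everything else where it is.

Things in the scene. Friction and masses are not known exactly. Their poses are not given: they have to be found in the camera images.
- long_dowel: the longest of three plain beech dowels lying loose on the table to the robot's left: a round rod, 170 mm long, 28 mm across, about 75 g, ends barely rounded (1.5 mm), both alike. Origin at its middle, on its axis (14 mm above the table as it lies); x runs along the rod. It rolls freely
- thin_dowel: a dowel to leave alone: 120 mm long, 22 mm across, lying; origin at its middle on its axis, x along the rod
- thick_dowel: a dowel to leave alone: 110 mm long, 34 mm across, lying; origin at its middle on its axis, x along the rod. The three dowels lie roughly side by side, roughly along the table's y, and which lies where varies
- gauge: the hole gauge, fixed: an upright steel plate (grey) 186 mm wide (along its x), 24 mm thick (along its y, from -12 to +12 mm), its top edge 110 mm above the table, on a wooden foot 200 x 90 x 12 mm. Three round holes in a row go right through along its y; their centres are 75 mm above the table. Origin under the middle of the foot, on the table. x, to within 18 degrees, points away from the robot; +y points to the left (the dowels' side), -y to the right (the box's side)
- hole_big (a point): centre of the biggest hole, half-way through the plate: 38 mm across, the one nearest the robot. Axes as the gauge's, the hole runs along y
- hole_mid (a point): centre of the middle hole, half-way through the plate: 32 mm across, 50 mm from the biggest. Axes as the gauge's; the long dowel slips through this one with 2 mm to spare all round, and when let go with its middle past the plate it tips nose-down by up to about 0.17 rad but stays in the hole
- hole_small (a point): centre of the smallest hole, half-way through the plate: 24 mm across, 46 mm beyond the middle one, farthest from the robot. Axes as the gauge's; too small for the long dowel
- bamboo_box: open bamboo box without its lid, fixed, on the robot's right: 222 mm long (its x) by 122 mm wide (its y) by 45 mm high, walls 6 mm thick. Origin under its middle, on the table
- bamboo_box_in (a point): middle of the box's inner floor (about 6 mm above the table), axes as the box's
- grinder_a: glass grinder with a steel cap, standing loose: 58 mm across, 180 mm tall; origin under its foot; one grinder stands beyond the dowels on the left and the other on the far right, either way round
- grinder_b: the other glass grinder, alike: 58 mm across, 180 mm tall; origin under its foot
- canister: blue enamel canister, loose, 94 mm across, 134 mm tall with its knob; origin under its foot
- mug: white mug, loose, 80 mm across, 90 mm tall, its handle reaching under 75 mm from its middle at its +y side; the mug and the canister stand on the far left, either way round; origin under its foot
- box_lid: the bamboo box's lid, lying flat, loose, 224 x 124 x 12 mm; origin under its middle
- spoon: wooden spoon, lying loose between the dowels and the gauge, 200 mm long, under 30 mm high; origin under it, about half-way along, x along it
There are look-alikes about, which are no part of the job. What is shaped like the long_dowel but pink is not meant.

How it is judged (in metres and radians):
On the way, in this order (a step that is already met when the one before it is completed fails the run):
1. an end of the long dowel is pushed right through the biggest hole (at least 6 mm out of the other face) (x of long_dowel in the frame of hole_big between -0.02 and 0.02 m and z of long_dowel in the frame of hole_big between -0.02 and 0.02 m and angle between the x axis of long_dowel and the y axis of gauge, either way round below 0.2 rad and y of long_dowel in the frame of hole_big between -0.067 and 0.067 m), for 0.05 s.
2. then an end is pushed right through the middle hole (at least 6 mm out of the other face) (x of long_dowel in the frame of hole_mid between -0.02 and 0.02 m and z of long_dowel in the frame of hole_mid between -0.02 and 0.02 m and angle between the x axis of long_dowel and the y axis of gauge, either way round below 0.2 rad and y of long_dowel in the frame of hole_mid between -0.067 and 0.067 m), for 0.05 s.
3. then an end is pressed (over 1 N) squarely on the mouth of the smallest hole, within 10 mm of its centre, and is refused (x of long_dowel in the frame of hole_small between -0.01 and 0.01 m and z of long_dowel in the frame of hole_small between -0.01 and 0.01 m and angle between the x axis of long_dowel and the y axis of gauge, either way round below 0.2 rad and (y of long_dowel in the frame of hole_small between 0.083 and 0.103 m or y of long_dowel in the frame of hole_small between -0.103 and -0.083 m) and contact force between long_dowel and gauge above 1 N), for 0.03 s.
4. then the dowel is pushed into the middle hole again from the left side, its end out of the other face (x of long_dowel in the frame of hole_mid between -0.02 and 0.02 m and z of long_dowel in the frame of hole_mid between -0.02 and 0.02 m and angle between the x axis of long_dowel and the y axis of gauge, either way round below 0.2 rad and y of long_dowel in the frame of hole_mid between 0.03 and 0.067 m), for 0.03 s.
5. it goes on through the middle hole until more than half of it is beyond the plate on the right (x of long_dowel in the frame of hole_mid between -0.02 and 0.02 m and z of long_dowel in the frame of hole_mid between -0.02 and 0.02 m and angle between the x axis of long_dowel and the y axis of gauge, either way round below 0.3 rad and y of long_dowel in the frame of hole_mid between -0.067 and -0.015 m), for 0.03 s.
6. it comes clear of the plate on the right (x of long_dowel in the frame of hole_mid between -0.06 and 0.06 m and z of long_dowel in the frame of hole_mid between -0.06 and 0.06 m and angle between the x axis of long_dowel and the y axis of gauge, either way round below 0.35 rad and y of long_dowel in the frame of hole_mid between -0.25 and -0.096 m), for 0.03 s.
At the end, for the whole second after the job is handed in: the long dowel lies flat (within 0.1 rad) inside the bamboo box, its middle within 60 mm along and 50 mm across of the box's middle and under 25 mm above the inner floor, at rest and let go (x of long_dowel in the frame of bamboo_box_in between -0.06 and 0.06 m and y of long_dowel in the frame of bamboo_box_in between -0.05 and 0.05 m and z of long_dowel in the frame of bamboo_box_in between 0 and 0.025 m and angle between long_dowel's own x axis and vertical between 1.47 and 1.67 rad and linear speed of long_dowel below 0.02 m/s and contact force between long_dowel and the fingers below 0.05 N); the robot touches nothing.
It fails at once if one of the other things (two other dowels, grinders, canister, mug, lid, spoon) moved by more than 30 mm (distance of any of thin_dowel, thick_dowel, grinder_a, grinder_b, canister, mug, box_lid, spoon from where it was at the start of the episode above 0.03 m).
It fails at once if a grinder, the canister or the mug tipped (over 0.5 rad) (angle between any of grinder_a, grinder_b, canister, mug's own z axis and vertical above 0.5 rad).
It fails at once if the dowel is forced against the gauge (over 60 N) (contact force between long_dowel and gauge above 60 N).
It fails at once if the dowel is dropped (falls free faster than 0.7 m/s) (contact force between long_dowel and the fingers below 0.05 N and linear speed of long_dowel above 0.7 m/s).
It also fails if it takes over 61 s, if anything falls off the work surface, if the arm or the gripper's body presses on something with over 40 N, if the wrist force passes 120 N, or if a joint passes its speed limit or range.

## Working session

There is one attempt and no reset: what is moved stays moved. The work goes in short steps, Python scripts to look and compute and a shell command to move; the robot and the scene stay as the last step left them, time stands still between calls to the robot, and variables do not carry over. Pictures are saved under pics/ and viewed, and the job is handed in when it is done.

```bash
ls; mkdir -p pics
python3 - <<'E'
from cell import telemetry, optics, env, models
import cv2
print(telemetry.get_obs()); print(env.tip_reach)
for n in ("side","top","wrist"):
    c=optics.read_camera(n); cv2.imwrite(f"pics/{n}0.png",c["image"]); print(n,c["fx"],c["cx"],c["cy"],c["cam_to_world"].round(3).tolist(),[k for k in c])
E
```

```text
pics
{'time_s': 0.0, 'qpos': array([69.67604831, 18.44032061, -4.01592055, 83.17389598,  1.29596053,
       78.5414329 , -3.25847202]), 'joint_velocities': array([-0.0124319 , -0.05638787, -0.03711834, -0.00029239, -0.04954873,
        0.13191937, -0.09641241]), 'effort': array([ 5.02724124e-04, -4.91292429e+01, -4.03718837e-01, -3.12524736e+01,
       -6.39852695e-02,  4.38840862e-02,  1.73047692e-04]), 'tool_pos': array([ 0.23410034, -0.60582487,  0.23845607]), 'tool_rot': array([-176.60674241,   89.88945489,  114.52902563]), 'force': array([-0.36989003,  0.22750659, -0.13943737]), 'wrist_torque': array([-0.00182461,  0.01254468,  0.0319661 ]), 'grip_width': 0.08726275073557373}
0.017
side 394.2820011177531 280.63719760628345 208.00342139359498 [[-0.952, 0.221, -0.213, 0.261], [-0.307, -0.714, 0.63, 0.709], [-0.013, 0.665, 0.747, 0.84], [0.0, 0.0, 0.0, 1.0]] ['image', 'range_z', 'fx', 'fy', 'cx', 'cy', 'cam_to_world']
top 450.8904768795679 280.5944902965799 204.75937206402463 [[0.021, 0.994, -0.11, 0.348], [-1.0, 0.023, 0.014, 0.095], [0.017, 0.11, 0.994, 1.547], [0.0, 0.0, 0.0, 1.0]] ['image', 'range_z', 'fx', 'fy', 'cx', 'cy', 'cam_to_world']
wrist 334.2182012972787 278.29829616423865 212.798184883595 [[0.36, 0.902, 0.237, 0.299], [-0.933, 0.349, 0.088, -0.582], [-0.003, -0.253, 0.967, 0.384], [0.0, 0.0, 0.0, 1.0]] ['image', 'range_z', 'fx', 'fy', 'cx', 'cy', 'cam_to_world']
```

View pics/top0.png

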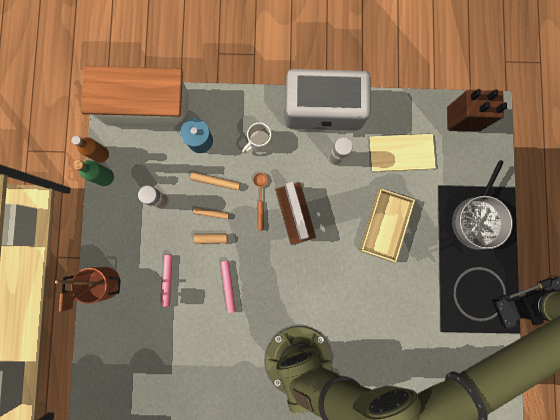

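View pics/side0.png

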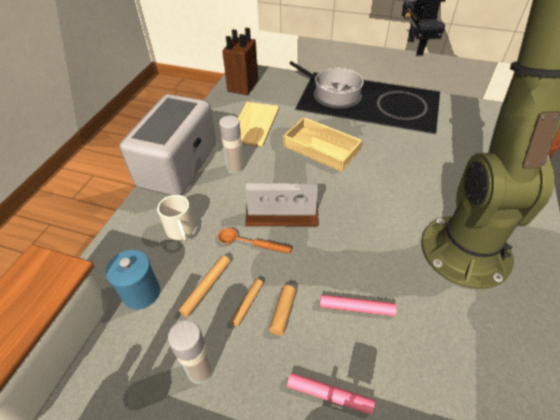

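Run:
```python
from cell import models
L="long_dowel thin_dowel thick_dowel gauge hole_big hole_mid hole_small bamboo_box bamboo_box_in grinder_a canister mug box_lid spoon".split()
for cam in ("top","side"):
  for l in L:
    print(cam,l,[(round(d["confidence"],2),round(d["centre"][1]*560),round(d["centre"][0]*420)) for d in models.landmark_of(cam,l)][:4])
```

```text
top long_dowel [(0.64, 216, 181), (0.63, 165, 284), (0.56, 227, 287)]
top thin_dowel [(0.66, 212, 212)]
top thick_dowel [(0.65, 208, 237), (0.57, 260, 200)]
top gauge [(0.98, 296, 211), (0.58, 211, 236)]
top hole_big [(0.75, 300, 225), (0.38, 261, 141)]
top hole_mid [(0.7, 296, 209)]
top hole_small [(0.95, 291, 195), (0.3, 210, 213)]
top bamboo_box [(0.59, 387, 225)]
top bamboo_box_in [(0.82, 386, 225), (0.42, 301, 227)]
top grinder_a [(0.94, 338, 158), (0.74, 209, 235)]
top canister [(0.55, 203, 140)]
top mug [(0.95, 260, 142), (0.72, 212, 239), (0.45, 297, 212)]
top box_lid [(0.94, 405, 153)]
top spoon [(0.89, 259, 199)]
side long_dowel [(0.79, 205, 280), (0.69, 331, 394), (0.56, 355, 304)]
side thin_dowel [(0.63, 248, 302), (0.59, 321, 151)]
side thick_dowel [(0.66, 283, 308)]
side gauge [(0.85, 284, 213)]
side hole_big [(0.61, 301, 192)]
side hole_mid [(0.67, 283, 198)]
side hole_small [(0.93, 264, 197)]
side bamboo_box [(0.6, 320, 152)]
side bamboo_box_in [(0.73, 234, 164), (0.58, 323, 150)]
side grinder_a [(0.95, 235, 165), (0.75, 200, 371)]
side canister [(0.73, 137, 291)]
side mug [(0.57, 177, 230)]
side box_lid [(0.87, 252, 126)]
side spoon [(0.58, 257, 244), (0.4, 181, 228)]
```

Top view: the candidates for long_dowel are beech at (216,181), pink at (166,280) and (228,287), thin beech at (212,212) and thick beech at (210,238). I choose (216,181), the longest beech one. Next I check it in a crop and measure.

```bash
cat > h.py <<'E'
from cell import telemetry, optics, env, models
import cv2, numpy as np
from scipy.spatial.transform import Rotation as R
def cam(n):
    c=optics.read_camera(n)
    z=c["range_z"]; v,u=np.mgrid[:420,:560]
    P=np.stack([(u-c["cx"])/c["fx"]*z,-(v-c["cy"])/c["fy"]*z,-z,np.ones_like(z)],-1)@c["cam_to_world"].T
    P=P[...,:3]; P[z==0]=np.nan
    return c,P
def proj(c,p):
    q=np.linalg.inv(c["cam_to_world"])@np.append(p,1)
    return c["cx"]+c["fx"]*q[0]/-q[2], c["cy"]-c["fy"]*q[1]/-q[2]
def tool():
    o=telemetry.get_obs(); return np.array(o["tool_pos"]),R.from_euler("xyz",o["tool_rot"],degrees=True),o
E
python3 - <<'E'
from h import *
for n in ("top","side"):
    c,P=cam(n)
    cr=dict(top=(150,230,180,250),side=(245,330,170,300))[n]
    a,b,d,e=cr
    cv2.imwrite(f"pics/crop_{n}.png",cv2.resize(c["image"][a:b,d:e],None,fx=5,fy=5))
    for l in ("long_dowel","thin_dowel","thick_dowel","gauge","bamboo_box","spoon","box_lid","mug","grinder_a","canister"):
        for m in models.masks_of(n,l)[:3]:
            k=m["pixels"]; p=P[k]; p=p[np.isfinite(p).all(1)]
            col=c["image"][k].mean(0).round()
            xy=p[:,:2]; ce=np.median(xy,0); w,V=np.linalg.eigh(np.cov((xy-ce).T)); t=(xy-ce)@V
            print(n,l,round(m["confidence"],2),len(p),col,"c",ce.round(3),"yaw",round(np.degrees(np.arctan2(V[1,1],V[0,1])),1),"ext",np.ptp(np.percentile(t,[1,99],axis=0),axis=0).round(3),"z",np.percentile(p[:,2],[2,50,98]).round(3))
E
```

```text
top long_dowel 0.75 365 [108. 161. 208.] c [0.594 0.297] yaw 78.3 ext [0.026 0.162] z [0.005 0.025 0.034]
top long_dowel 0.73 439 [139. 126. 200.] c [0.257 0.446] yaw 179.9 ext [0.028 0.164] z [0.013 0.025 0.032]
top long_dowel 0.62 494 [146. 135. 201.] c [0.238 0.242] yaw -169.3 ext [0.032 0.17 ] z [-0.004  0.024  0.033]
top thin_dowel 0.52 231 [ 94. 139. 181.] c [0.485 0.305] yaw 82.8 ext [0.024 0.116] z [-0.     0.019  0.028]
top thick_dowel 0.51 332 [101. 149. 194.] c [0.4   0.306] yaw 92.9 ext [0.032 0.107] z [0.008 0.03  0.039]
top gauge 0.86 1492 [ 83.  97. 121.] c [0.49  0.024] yaw -163.5 ext [0.088 0.191] z [0.005 0.014 0.114]
top bamboo_box 0.72 2488 [125. 182. 206.] c [ 0.458 -0.294] yaw 162.3 ext [0.12  0.217] z [-0.002  0.007  0.047]
top spoon 0.6 340 [ 66. 104. 167.] c [0.563 0.143] yaw -177.2 ext [0.045 0.193] z [-0.001  0.014  0.024]
top box_lid 0.92 2254 [147. 213. 226.] c [ 0.713 -0.346] yaw 94.0 ext [0.122 0.22 ] z [0.003 0.012 0.019]
top mug 0.93 628 [137. 153. 161.] c [0.752 0.156] yaw 158.0 ext [0.076 0.121] z [0.    0.03  0.094]
top grinder_a 0.89 519 [136. 145
[... 1520 characters left out ...]
19] yaw 81.9 ext [0.02  0.117] z [0.007 0.019 0.023]
side box_lid 0.96 1239 [130. 208. 232.] c [ 0.7   -0.348] yaw 103.8 ext [0.122 0.227] z [0.005 0.011 0.015]
side mug 0.96 1259 [170. 196. 209.] c [0.736 0.161] yaw 133.8 ext [0.077 0.113] z [0.002 0.058 0.09 ]
side grinder_a 0.88 1813 [159. 175. 187.] c [0.508 0.495] yaw -171.2 ext [0.051 0.053] z [0.01  0.16  0.181]
side grinder_a 0.58 1108 [150. 169. 184.] c [ 0.679 -0.096] yaw 113.1 ext [0.058 0.252] z [-0.001  0.113  0.181]
side grinder_a 0.27 3031 [127. 142. 164.] c [0.487 0.037] yaw -162.5 ext [0.06  0.192] z [0.004 0.05  0.111]
side canister 0.89 2256 [139. 123.  85.] c [0.718 0.374] yaw 154.7 ext [0.085 0.086] z [0.008 0.111 0.131]
```

View pics/crop_top.png

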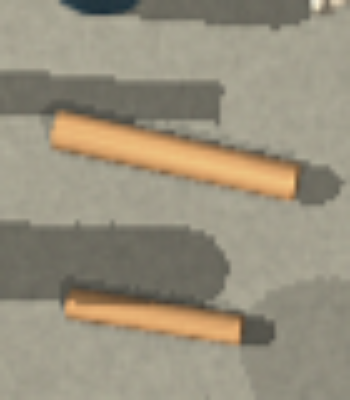

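The crop confirms a plain beech rod, the longest of the three, about (216,181) in the top view. Now I measure the gauge and holes.

Run:
```python
from h import *
c,P=cam("side")
a,b,d,e=170,240,230,335
cv2.imwrite("pics/gauge_side.png",cv2.resize(c["image"][a:b,d:e],None,fx=7,fy=7,interpolation=cv2.INTER_CUBIC))
m=models.masks_of("side","gauge")[0]["pixels"]
p=P[m]; p=p[np.isfinite(p).all(1)]
# left face plane
q=p[(p[:,2]>.025)&(p[:,2]<.1)]
# ransac vertical line in xy
rng=np.random.default_rng(0);best=None
for _ in range(500):
    i,j=rng.choice(len(q),2,replace=False); t=q[j,:2]-q[i,:2]; L=np.linalg.norm(t)
    if L<.05: continue
    n=np.array([-t[1],t[0]])/L; r=abs((q[:,:2]-q[i,:2])@n)<.003
    if best is None or r.sum()>best.sum(): best=r
f=q[best]; ce=f[:,:2].mean(0); w,V=np.linalg.eigh(np.cov((f[:,:2]-ce).T)); t=V[:,1]*np.sign(V[0,1])
print("face n",len(f),len(q),"c",ce,"yaw",np.degrees(np.arctan2(t[1],t[0])),"rms",np.sqrt(w[0]))
s=(f[:,:2]-ce)@t; n=np.array([-t[1],t[0]]); print("ends",s.min(),s.max(),"mid",ce+t*(s.min()+s.max())/2)
for l in ("hole_big","hole_mid","hole_small"):
    k=models.landmark_of("side",l)[0]["centre"]; 
    # intersect ray with plane z=.075 
    u,v=k[1]*560-.5,k[0]*420-.5
    dr=c["cam_to_world"][:3,:3]@np.array([(u-c["cx"])/c["fx"],-(v-c["cy"])/c["fy"],-1]); o=c["cam_to_world"][:3,3]
    X=o+dr*(.075-o[2])/dr[2]; print(l,X.round(4), "along",(X[:2]-ce)@t,"off face",(X[:2]-ce)@n)
ct,Pt=cam("top")
m=models.masks_of("top","gauge")[0]["pixels"]; p=Pt[m]; p=p[p[:,2]>.1]
r=cv2.minAreaRect((p[:,:2]*1000).astype(np.float32)); print("top edge rect",r,np.percentile(p[:,2],[10,50,90]))
m=models.masks_of("top","bamboo_box")[0]["pixels"]; p=Pt[m];p=p[(p[:,2]>.035)&(p[:,2]<.055)]
print("box",cv2.minAreaRect((p[:,:2]*1000).astype(np.float32)))
```

```text
face n 1102 1283 c [0.48971483 0.03460084] yaw 16.779341947975013 rms 0.0012348015657934809
ends -0.09590994129290933 0.09007736436890407 mid [0.48692271 0.03375895]
hole_big [ 0.4493 -0.0065  0.075 ] along -0.050525151820663985 off face -0.027650116300617977
hole_mid [0.4873 0.0379 0.075 ] along -0.001351026096055069 off face 0.0038182520545398586
hole_small [0.5416 0.0289 0.075 ] along 0.04800282582596049 off face -0.020420285721089473
top edge rect ((492.2475280761719, 21.850353240966797), (183.4717559814453, 24.256624221801758), 16.913867950439453) [0.10589679 0.10994398 0.11391522]
box ((457.503173828125, -287.967041015625), (123.22594451904297, 222.9180908203125), 72.73838806152344)
```

View pics/gauge_side.png

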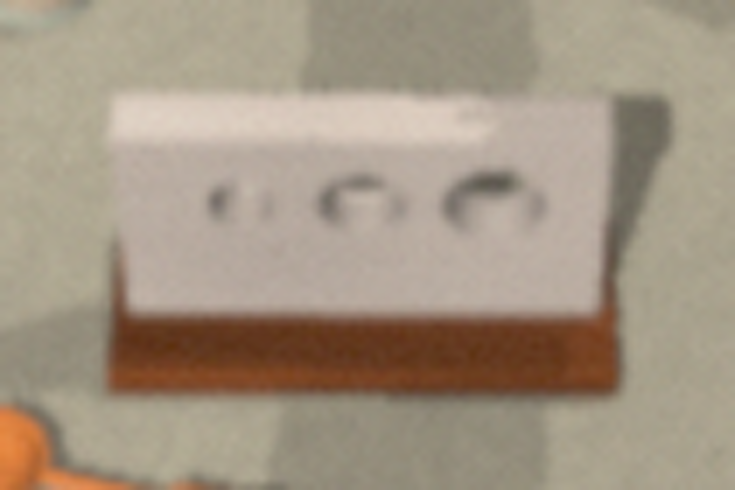

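View pics/wrist0.png

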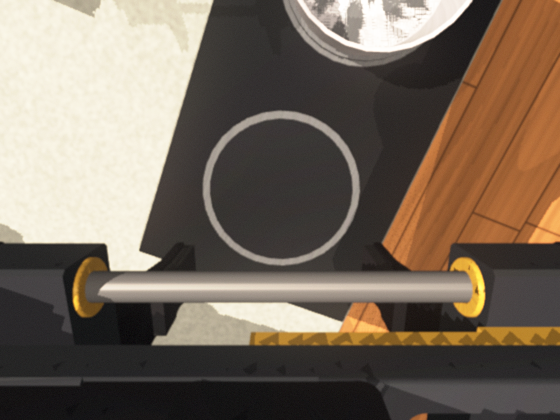

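The side crop shows three mouths on the left face, small to big at crop x≈238, 361 and 494. I rectify the face to place them more exactly.

Run:
```python
from h import *
ims=[]
for _ in range(4):
    c=optics.read_camera("side"); ims.append(c["image"].astype(np.float32))
im=np.mean(ims,0)
yaw=np.radians(16.85); t=np.array([np.cos(yaw),np.sin(yaw)]); n=np.array([-t[1],t[0]])
O=np.array([.4915,.0220])+.012*n
k=4 # px/mm
s=np.arange(-105,105,1/k); z=np.arange(125,-5,-1/k)
S,Z=np.meshgrid(s,z)
W=np.stack([O[0]+S/1000*t[0],O[1]+S/1000*t[1],Z/1000,np.ones_like(S)],-1)@np.linalg.inv(c["cam_to_world"]).T
u=c["cx"]+c["fx"]*W[...,0]/-W[...,2]; v=c["cy"]-c["fy"]*W[...,1]/-W[...,2]
r=cv2.remap(im,u.astype(np.float32),v.astype(np.float32),cv2.INTER_CUBIC)
r=np.clip(r*1.2,0,255).astype(np.uint8)
for x in range(-100,101,10):
    cv2.line(r,(int((x+105)*k),0),(int((x+105)*k),8 if x%50 else 20),(0,0,255),1)
for y in (110,75,12): cv2.line(r,(0,int((125-y)*k)),(15,int((125-y)*k)),(0,0,255),1)
cv2.imwrite("pics/rect.png",r[:, 20:820] if r.shape[1]>800 else r)
print(r.shape)
```

```text
(520, 840, 3)
```

View pics/rect.png

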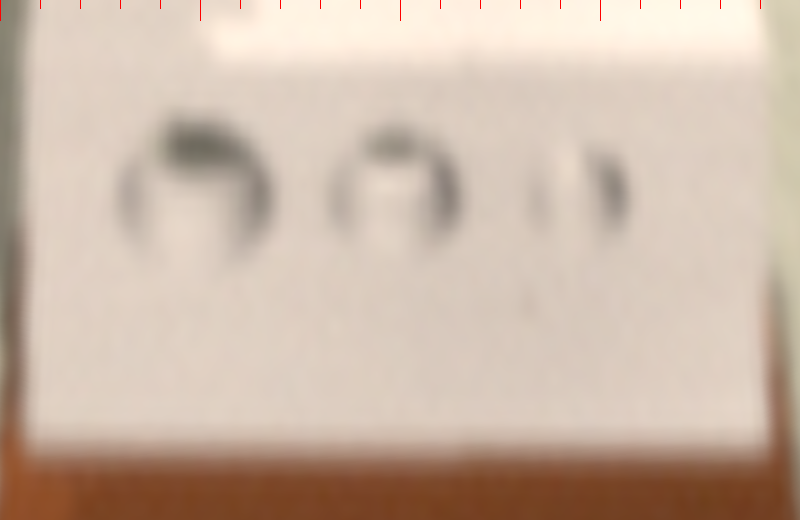

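Rectified holes sit at about −50, 0 and +46 mm along gauge x, with widths of 38, 32 and 24 mm as specified. Now I plan the first reach.

```bash
cat >> h.py <<'E'
def rot_for(jawyaw):  # tool x down, tool z horizontal at yaw (deg)
    a=np.radians(jawyaw); z=np.array([np.cos(a),np.sin(a),0]); x=np.array([0,0,-1.]); y=np.cross(z,x)
    return R.from_matrix(np.stack([x,y,z],1))
def plan(tgt,jawyaw=None,ref=None):
    p,r,o=tool()
    d=r.inv().apply(np.array(tgt)-p)*1000
    out=dict(shift=d.round(1).tolist(),dist=round(float(np.linalg.norm(d))))
    if jawyaw is not None:
        w=(r.inv()*rot_for(jawyaw)).as_rotvec(); out["turn"]=w.round(3).tolist(); out["deg"]=round(float(np.degrees(np.linalg.norm(w))),1)
    print(out); return out
def st():
    p,r,o=tool(); m=r.as_matrix()
    print("t",round(o["time_s"],2),"p",p.round(4),"zyaw",round(float(np.degrees(np.arctan2(m[1,2],m[0,2]))),1),"xdir",m[:,0].round(3),"zz",m[2,2].round(3),"F",np.array(o["force"]).round(1),"w",round(o["grip_width"]*1000,1),"q",np.array(o["qpos"]).round(0))
E
python3 - <<'E'
from h import *
st(); p,r,o=tool(); print(r.as_matrix().round(3))
# dowel axis
c,P=cam("top")
for n in("top","side"):
    c,P=cam(n); m=max(models.masks_of(n,"long_dowel"),key=lambda d:np.nanmedian(P[d["pixels"]][:,0]))["pixels"]
    p=P[m]; p=p[(p[:,2]>.012)&(p[:,2]<.04)]; 
    # cylinder fit: axis at z=.014, r=.014
    from scipy.optimize import least_squares
    def f(q):
        t=np.array([np.cos(q[2]),np.sin(q[2])]); nn=np.array([-t[1],t[0]]); e=(p[:,:2]-q[:2])@nn
        return np.hypot(e,p[:,2]-q[3])-.014
    s=least_squares(f,[.593,.3,np.radians(79),.014],loss="soft_l1",f_scale=.002).x
    t=np.array([np.cos(s[2]),np.sin(s[2])]); a=(p[:,:2]-s[:2])@t; print(n,"axis",np.degrees(s[2]),"z",s[3],"len",np.ptp(np.percentile(a,[.5,99.5])),"centre",s[:2]+t*(np.percentile(a,.5)+np.percentile(a,99.5))/2)
for jy in (-11,169): plan([.584,.259,.24],jy)
E
```

```text
t 3.25 p [ 0.2343 -0.6063  0.2396] zyaw -68.9 xdir [ 0. -0. -1.] zz 0.0 F [-0.1  0.5  0.5] w 87.0 q [70. 18. -4. 83.  1. 79. -3.]
[[ 0.     0.933  0.361]
 [-0.     0.361 -0.933]
 [-1.    -0.     0.   ]]
top axis 78.92988674858549 z 0.014403668903771007 len 0.16748521893506974 centre [0.59627092 0.29927528]
side axis 78.84751007694153 z 0.013107897868933757 len 0.16871877212477937 centre [0.59365372 0.3011066 ]
{'shift': [-0.5, 638.1, -681.1], 'dist': 933, 'turn': [-1.01, 0.0, 0.0], 'deg': 57.9}
{'shift': [-0.5, 638.1, -681.1], 'dist': 933, 'turn': [2.132, 0.0, -0.0], 'deg': 122.1}
```

```bash
R='[87,[0,270,-290],[-0.45,0,0]]'; python3 -m pendant '[[87,[0,270,-290],[-0.45,0,0]],[87,[0,270,-290],[-0.45,0,0]],[87,[0,270,-290],[-0.45,0,0]],[87,[0,270,-290],[-0.45,0,0]],[87,[0,270,-290],[-0.45,0,0]],[87,[0,270,-290],[-0.45,0,0]],[87,[0,270,-290],[-0.45,0,0]],[87,[0,270,-290],[-0.45,0,0]],[87,[0,270,-290],[-0.45,0,0]],[87,[0,270,-290],[-0.45,0,0]]]'; python3 -c "
from h import *
st(); plan([.587,.261,.2],-11)"
```

```text
time_s: 4.33
tool_pos: [0.3835, -0.2333, 0.24]
tool_rot: [52.2, 89.9, 9.5]
force: [0.1, 0.8, -0.4]
grip_width: 0.0866
t 4.33 p [ 0.3835 -0.2333  0.24  ] zyaw -42.8 xdir [ 0.001  0.    -1.   ] zz 0.001 F [ 0.1  0.8 -0.4] w 86.6 q [ 54.  -6. -24. 109.  -2.  76. -12.]
{'shift': [40.4, 501.0, -186.2], 'dist': 536, 'turn': [-0.554, 0.001, -0.001], 'deg': 31.8}
```

```bash
python3 -m pendant '[[87,[0,390,-145],[-0.55,0,0]],[87,[0,390,-145],[-0.55,0,0]],[87,[0,390,-145],[-0.55,0,0]],[87,[0,390,-145],[-0.55,0,0]],[87,[0,390,-145],[-0.55,0,0]],[87,[0,390,-145],[-0.55,0,0]],[87,[0,390,-145],[-0.55,0,0]],[87,[0,390,-145],[-0.55,0,0]],[87,[0,390,-145],[-0.55,0,0]],[87,[0,390,-145],[-0.55,0,0]]]'; python3 -c "
from h import *
st(); plan([.587,.261,.12],-11)"
```

```text
time_s: 5.17
tool_pos: [0.5428, 0.1471, 0.24]
tool_rot: [-3.7, 89.9, -15.3]
force: [-0.1, -0.2, 1.4]
grip_width: 0.087
t 5.17 p [0.5428 0.1471 0.24  ] zyaw -11.6 xdir [ 0.001 -0.    -1.   ] zz 0.001 F [-0.1 -0.2  1.4] w 87.0 q [ 25.  13. -49.  95.  10.  77. -37.]
{'shift': [120.0, 120.5, 20.2], 'dist': 171, 'turn': [-0.011, 0.001, 0.0], 'deg': 0.6}
```

```bash
python3 -m pendant '[[70,[40,40,8],[0,0,0]],[70,[80,75,15],[0,0,0]],[70,[100,110,20],[-0.01,0,0]],[70,[120,120,20],[-0.01,0,0]],[70,[120,120,20],[-0.01,0,0]]]'; python3 -c "
from h import *
st()
c,P=cam('wrist'); cv2.imwrite('pics/w1.png',c['image'])
for m in models.masks_of('wrist','long_dowel')[:3]:
  p=P[m['pixels']]; p=p[np.isfinite(p).all(1)]; print(m['confidence'],len(p),np.median(p,0))
  p=p[(p[:,2]>.012)&(p[:,2]<.04)]
  if len(p)<100: continue
  from scipy.optimize import least_squares
  def f(q):
    t=np.array([np.cos(q[2]),np.sin(q[2])]); e=(p[:,:2]-q[:2])@np.array([-t[1],t[0]]); return np.hypot(e,p[:,2]-q[3])-.014
  s=least_squares(f,[.594,.3,np.radians(79),.014],loss='soft_l1',f_scale=.002).x
  t=np.array([np.cos(s[2]),np.sin(s[2])]); a=(p[:,:2]-s[:2])@t; A=np.percentile(a,[.5,99.5]); print(np.degrees(s[2]),s[3],np.ptp(A),'ends',s[:2]+t*A[0],s[:2]+t*A[1])
"
```

```text
time_s: 5.58
tool_pos: [0.5822, 0.2636, 0.113]
tool_rot: [179.7, 89.5, 169.1]
force: [-2.2, -0.3, -1.0]
grip_width: 0.071
t 5.58 p [0.5822 0.2636 0.113 ] zyaw -10.7 xdir [-0.009  0.002 -1.   ] zz -0.009 F [-2.2 -0.3 -1. ] w 71.0 q [  9.  30. -46.  92.  22.  69. -53.]
0.89 8772 [0.59696016 0.31366246 0.02582839]
78.85530321571422 0.013641581997411115 0.15642661821993764 ends [0.58057599 0.22701322] [0.61081129 0.38048997]
```

View pics/w1.png

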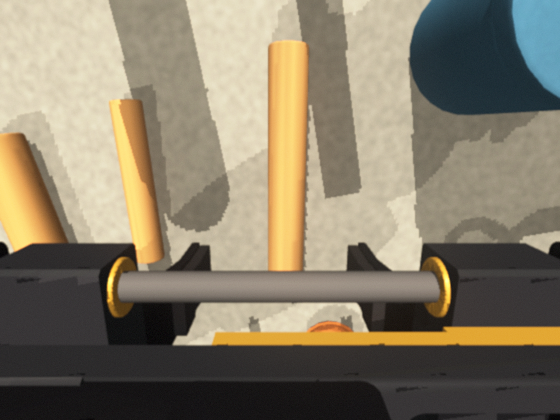

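The wrist view shows the dowel between the open jaws (column ≈288) with its tail at row 42. The fit agrees with the other cameras: yaw 78.9°, centre ≈(0.594, 0.298). Descending, with a settle row first.

```bash
python3 -m pendant '[[70,[0,0,0],[0,0,0]],[70,[0,0,0],[0,0,0]]]' >/dev/null; python3 -c "
from h import *
st(); plan([.587,.2605,.020],-11.1)"
```

```text
t 5.85 p [0.5871 0.2576 0.1214] zyaw -11.1 xdir [ 0.003 -0.    -1.   ] zz 0.003 F [ 0.2 -0.4  1.1] w 70.1 q [  9.  29. -46.  91.  22.  69. -53.]
{'shift': [101.4, 2.8, -1.0], 'dist': 101, 'turn': [-0.0, 0.003, -0.0], 'deg': 0.2}
```

```bash
python3 -m pendant '[[60,[35,3,-1],[0,0,0]],[60,[70,3,-1],[0,0,0]],[60,[90,3,-1],[0,0,0]],[60,[100,3,-1],[0,0,0]],[60,[101,3,-1],[0,0,0]],[20,[101,3,-1],[0,0,0]],[20,[101,3,-1],[0,0,0]],[20,[101,3,-1],[0,0,0]],[20,[101,3,-1],[0,0,0]],[20,[101,3,-1],[0,0,0]]]' 25; python3 -c "
from h import *
st()"
```

```text
time_s: 6.68
tool_pos: [0.5858, 0.2622, 0.0194]
tool_rot: [21.6, 89.9, 10.6]
force: [-0.0, -0.8, -0.5]
grip_width: 0.0344
t 6.68 p [0.5858 0.2622 0.0194] zyaw -11.0 xdir [ 0.001  0.    -1.   ] zz 0.001 F [-0.  -0.8 -0.5] w 34.4 q [  6.  35. -43.  95.  27.  60. -56.]
```

```bash
python3 -m pendant '[[20,[0,0,0],[0,0,0]],[20,[0,0,0],[0,0,0]],[20,[0,0,0],[0,0,0]],[20,[-12,0,0],[0,0,0]],[20,[-12,0,0],[0,0,0]],[20,[-12,-18,-15],[0,0,0]],[20,[-12,-36,-29],[0,0,0]],[20,[-12,-36,-29],[0,0,0]],[20,[-6,-36,-29],[0,0,0]],[20,[-6,-36,-29],[0,0,0]]]' 30; python3 -c "
from h import *
st()"
```

```text
time_s: 7.52
tool_pos: [0.5502, 0.2322, 0.024]
tool_rot: [32.6, 90.0, 21.6]
force: [0.8, -0.4, -0.2]
grip_width: 0.0267
t 7.52 p [0.5502 0.2322 0.024 ] zyaw -11.0 xdir [ 0.  0. -1.] zz 0.0 F [ 0.8 -0.4 -0.2] w 26.7 q [ 11.  31. -45. 102.  25.  58. -55.]
```

```bash
python3 -m pendant '[[20,[4,0,0],[0,0,0]],[20,[5,0,0],[0,0,0]],[20,[5,0,0],[0,0,0]],[40,[5,0,0],[0,0,0]],[55,[5,0,0],[0,0,0]],[55,[5,0,0],[0,0,0]],[55,[3,10,0],[0,0,0]],[55,[3,45,0],[0,0,0]],[55,[3,85,0],[0,0,0]],[55,[3,85,0],[0,0,0]]]' 30; python3 -c "
from h import *
st()
c,P=cam('wrist'); cv2.imwrite('pics/w2.png',c['image'])
c,P=cam('top'); cv2.imwrite('pics/t2.png',c['image'][100:300,120:400].repeat(2,0).repeat(2,1))
"
```

```text
time_s: 8.35
tool_pos: [0.5648, 0.3268, 0.0231]
tool_rot: [92.3, 89.4, 81.7]
force: [-1.3, 0.9, 1.3]
grip_width: 0.0539
t 8.35 p [0.5648 0.3268 0.0231] zyaw -10.5 xdir [ 0.001  0.01  -1.   ] zz -0.0 F [-1.3  0.9  1.3] w 53.9 q [  1.  36. -44.  94.  27.  61. -62.]
```

View pics/w2.png

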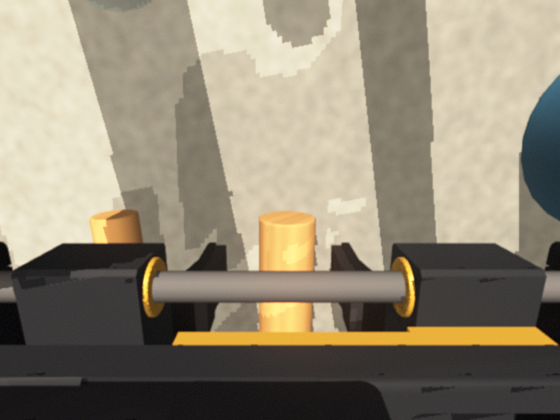

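View pics/t2.png

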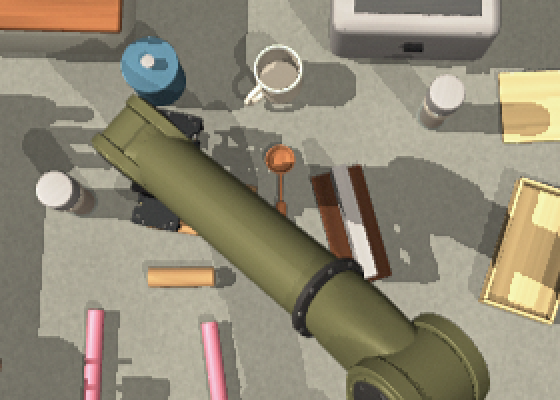

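The wrist picture shows the dowel still between the jaws, its tail end at about (287,215). I check where along it I am.

```bash
python3 -c "
from h import *
st()
c,P=cam('wrist')
Q=P[212:240,262:312].reshape(-1,3); Q=Q[(Q[:,2]>.015)&(Q[:,2]<.04)]
p,r,o=tool(); L=r.inv().apply(Q-p)*1000
print(len(L),'tool y max (tail)',np.percentile(L[:,1],[50,90,99]),'z',np.percentile(L[:,2],[1,50,99]),'x',np.percentile(L[:,0],[1,50,99]))
m=np.abs(L[:,2])<20
top=[ (a, np.median(L[(L[:,1]>a)&(L[:,1]<=a+8),2])) for a in range(0,60,8)]; print(top)
"
```

```text
t 8.45 p [0.5652 0.3197 0.0219] zyaw -10.7 xdir [-0.     0.002 -1.   ] zz -0.001 F [-0.1 -0.2  0.1] w 54.3 q [  1.  36. -43.  94.  28.  61. -61.]
1396 tool y max (tail) [28.41236316 33.464617   34.88999968] z [-7.66874333  3.33617697 14.69345011] x [-7.0924789  -4.86954376  2.25662219]
[(0, np.float64(nan)), (8, np.float64(nan)), (16, np.float64(5.237496975533126)), (24, np.float64(2.98627294941429)), (32, np.float64(2.5082222597033796)), (40, np.float64(nan)), (48, np.float64(nan)), (56, np.float64(nan))]
  return _methods._mean(a, axis=axis, dtype=dtype,
  ret = ret.dtype.type(ret / rcount)
```

```bash
python3 -m pendant '[[55,[2,0,3],[0,0,0]],[55,[2,0,3],[0,0,0]],[20,[2,0,3],[0,0,0]],[20,[2,0,3],[0,0,0]],[20,[2,0,3],[0,0,0]],[20,[2,0,3],[0,0,0]],[20,[2,0,3],[0,0,0]],[20,[2,0,3],[0,0,0]],[20,[2,0,3],[0,0,0]],[20,[2,0,3],[0,0,0]]]' 40; python3 -c "
from h import *
st(); plan([.55,.33,.13],16.85); 
"
```

```text
time_s: 9.33
tool_pos: [0.5692, 0.315, 0.0196]
tool_rot: [-78.9, 90.0, -89.9]
force: [-0.2, -0.1, 0.6]
grip_width: 0.0269
t 9.33 p [0.5692 0.315  0.0196] zyaw -11.0 xdir [ 0. -0. -1.] zz 0.0 F [-0.2 -0.1  0.6] w 26.9 q [  1.  36. -43.  94.  28.  61. -61.]
{'shift': [-110.4, 11.0, -21.7], 'dist': 113, 'turn': [-0.486, -0.0, 0.0], 'deg': 27.9}
```

```bash
python3 -m pendant '[[20,[-30,0,0],[0,0,0]],[20,[-70,0,0],[0,0,0]],[20,[-110,0,0],[0,0,0]],[20,[-110,-20,-20],[-0.1,0,0]],[20,[-110,-50,-45],[-0.2,0,0]],[20,[-110,-80,-72],[-0.3,0,0]],[20,[-110,-110,-98],[-0.4,0,0]],[20,[-110,-140,-124],[-0.486,0,0]],[20,[-110,-161,-146],[-0.486,0,0]],[20,[-110,-161,-146],[-0.486,0,0]]]' 40; python3 -m pendant '[[20,[0,0,0],[0,0,0]],[20,[0,0,0],[0,0,0]]]'; python3 -c "
from h import *
st(); 
c,P=cam('side'); cv2.imwrite('pics/s3.png',c['image']); np.save('s3.npy',P)
plan([.3928,.175,.081],16.85)
"
```

```text
time_s: 10.17
tool_pos: [0.3903, 0.1799, 0.1286]
tool_rot: [-104.6, 89.3, -87.9]
force: [-0.3, -0.4, -1.1]
grip_width: 0.0269
time_s: 10.33
tool_pos: [0.3962, 0.1851, 0.1302]
tool_rot: [-26.0, 89.8, -9.2]
force: [-0.3, -0.7, 0.2]
grip_width: 0.0272
t 10.33 p [0.3962 0.1851 0.1302] zyaw 16.8 xdir [ 0.003 -0.    -1.   ] zz 0.002 F [-0.3 -0.7  0.2] w 27.2 q [ 34.  -1. -61. 118.  -1.  63.  -9.]
{'shift': [49.0, -9.4, -6.5], 'dist': 50, 'turn': [0.0, 0.002, -0.001], 'deg': 0.1}
```

View pics/s3.png

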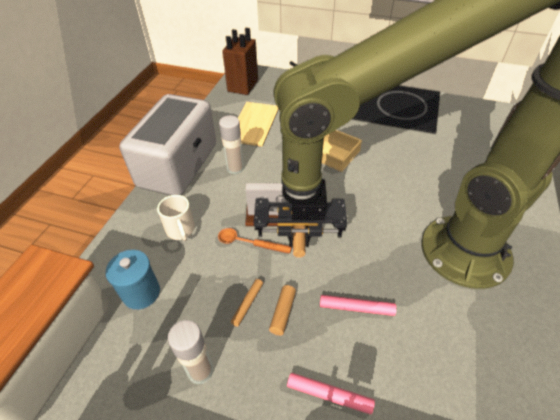

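The side picture shows the dowel held, its tail at about (299,240) and the gripper hiding the nose. I check its tilt with the wrist camera on the tail.

Run:
```python
from h import *
c,P=cam('wrist'); cv2.imwrite('pics/w4.png',c['image'])
p,r,o=tool(); st()
L=(r.inv().apply(P.reshape(-1,3)-p)*1000).reshape(420,560,3)
m=(np.abs(L[...,2])<13)&(L[...,0]>-14)&(L[...,0]<25)&(L[...,1]>14)&(L[...,1]<60)
v,u=np.where(m); print(len(v),v.min(),v.max(),u.min(),u.max())
q=L[m]
from scipy.optimize import least_squares
# axis: x=a+b*y, z=c+d*y
f=lambda s: np.hypot(q[:,0]-s[0]-s[1]*(q[:,1]-25),q[:,2]-s[2]-s[3]*(q[:,1]-25))-14
s=least_squares(f,[6,0,0,0],loss='soft_l1',f_scale=1).x
print(s,"rms",np.sqrt(np.mean(f(s)**2)),"ymax",np.percentile(q[:,1],[95,99]))
```

```text
t 10.43 p [0.3961 0.1862 0.1298] zyaw 16.9 xdir [ 0.     0.002 -1.   ] zz 0.001 F [-0.2  0.4 -0. ] w 27.1 q [ 34.  -1. -61. 118.  -1.  63.  -9.]
3357 191 254 249 306
[5.68120599 0.01309463 0.73410778 0.00774405] rms 2.4697539858440476 ymax [36.90006684 37.03889684]
```

View pics/w4.png

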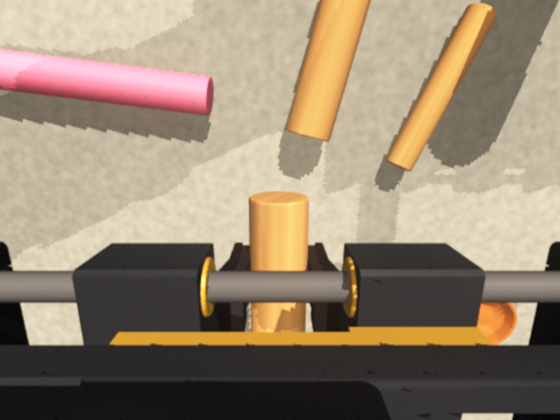

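```bash
python3 -m pendant '[[20,[20,0,-3],[0,0,0]],[20,[40,0,-6],[0,0,0]],[20,[49,0,-6],[0,0,0]],[20,[49,0,-6],[0,0,0]],[20,[49,0,-6],[0,0,0]]]' 40
cat >> h.py <<'E'
YAW=16.85; T=np.array([np.cos(np.radians(YAW)),np.sin(np.radians(YAW))]); N=np.array([-T[1],T[0]]); O=np.array([.4915,.0220])
def g():
    p,r,o=tool(); d=p[:2]-O; m=r.as_matrix(); 
    print("t",round(o["time_s"],2),"gauge x %.1f y %.1f z %.1f mm"%(d@T*1000,d@N*1000,p[2]*1000),"yaw err",round(float(np.degrees(np.arctan2(m[1,2],m[0,2])))-YAW,2) if 0 else round(float(np.degrees(np.arctan2(m[1,2],m[0,2])-np.radians(YAW))),2),"tilt",m[2,1].round(3),m[2,2].round(3),"F",(np.array(o["force"])[:2]@T).round(1),(np.array(o["force"])[:2]@N).round(1),o["force"][2].round(1),"w",round(o["grip_width"]*1000,1))
E
python3 -c "
from h import *
g();st()"
```

```text
time_s: 10.85
tool_pos: [0.3893, 0.1847, 0.0801]
tool_rot: [115.4, 89.7, 132.3]
force: [0.2, 0.6, -0.0]
grip_width: 0.0269
t 10.85 gauge x -50.7 y 185.4 z 80.1 mm yaw err 0.09 tilt 0.004 -0.002 F 0.4 0.5 -0.0 w 26.9
t 10.85 p [0.3893 0.1847 0.0801] zyaw 16.9 xdir [-0.003  0.003 -1.   ] zz -0.002 F [ 0.2  0.6 -0. ] w 26.9 q [ 32.   4. -62. 122.   4.  57. -15.]
```

Aligned with the big hole. Now I insert: nose at y≈52, target middle y≈45.

```bash
python3 -m pendant '[[20,[0,-15,1],[0,0,0]],[20,[0,-30,1],[0,0,0]],[20,[0,-40,1],[0,0,0]],[20,[0,-50,1],[0,0,0]]]'; python3 -c "
from h import *
g()
c,P=cam('top'); cv2.imwrite('pics/t5.png',c['image'][150:280,230:380].repeat(4,0).repeat(4,1))"
```

```text
time_s: 11.18
tool_pos: [0.4063, 0.136, 0.0815]
tool_rot: [33.2, 89.9, 50.1]
force: [0.4, 0.0, -0.8]
grip_width: 0.0271
t 11.18 gauge x -48.5 y 133.8 z 81.5 mm yaw err 0.01 tilt 0.001 0.002 F 0.4 -0.1 -0.8 w 27.1
```

View pics/t5.png

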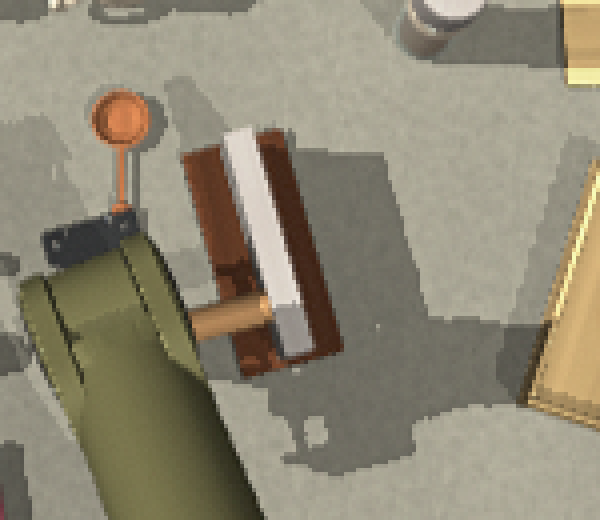

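The top picture shows the dowel (about (230,315)) square to the plate, its nose entering the near end with no force. Pushing on.

```bash
python3 -m pendant '[[20,[0,-15,-1],[0,0,0]],[20,[0,-30,-1],[0,0,0]],[20,[0,-40,-1],[0,0,0]],[20,[0,-40,-1],[0,0,0]],[20,[0,-40,-1],[0,0,0]],[20,[0,-40,-1],[0,0,0]]]'; python3 -c "
from h import *
g()
c,P=cam('top'); cv2.imwrite('pics/t6.png',c['image'][150:280,230:380].repeat(4,0).repeat(4,1))"
```

```text
time_s: 11.73
tool_pos: [0.4155, 0.0982, 0.0807]
tool_rot: [59.7, 90.0, 76.6]
force: [-0.2, 0.4, 0.1]
grip_width: 0.027
t 11.73 gauge x -50.6 y 94.9 z 80.7 mm yaw err 0.04 tilt 0.001 0.0 F -0.1 0.5 0.1 w 27.0
```

View pics/t6.png

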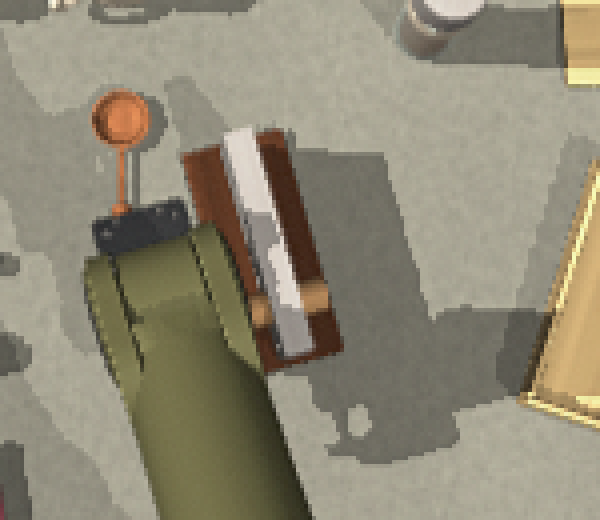

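The nose is out on the right at about (315,298), with no force. I calibrate the dowel against the plate within the same top image before the tight hole.

Run:
```python
from h import *
from scipy.optimize import least_squares
res=[]
for k in range(3):
    c,P=cam('top')
    p=P.reshape(-1,3); d=p[:,:2]-O; gx=d@T*1000; gy=d@N*1000; z=p[:,2]*1000
    m=(gy<-14)&(gy>-45)&(abs(gx+50)<22)&(z>55)&(z<100)
    q=np.stack([gx,gy,z],1)[m]
    f=lambda s: np.hypot(q[:,0]-s[0],q[:,2]-s[1])-14
    s=least_squares(f,[-50,75],loss='soft_l1',f_scale=1).x
    t=(abs(gx)<110)&(abs(gy)<25)&(z>102)&(z<120)
    e=np.stack([gx,gy],1)[t]
    r=cv2.minAreaRect(e.astype(np.float32))
    print(len(q),"dowel x,z",s,"gx range",q[:,0].min(),q[:,0].max(),"nose",q[:,1].min(),"plate rect",[np.round(a,1) for a in r], np.median(z[t]))
g()
```

```text
57 dowel x,z [-48.09678732  74.49849848] gx range -61.77756734065943 -34.21339683713197 nose -36.620584192431494 plate rect [array([ 1.9, -0.2]), array([185.3,  24.2]), np.float64(0.0)] 109.73732578838758
56 dowel x,z [-47.17379761  73.98749695] gx range -61.722361987336804 -34.53812693839745 nose -36.15849695509914 plate rect [array([ 1.8, -0.2]), array([ 24.5, 185.8]), np.float64(90.0)] 109.78667861490621
57 dowel x,z [-49.02222608  74.51285086] gx range -61.49173675292989 -34.16963251238584 nose -36.377554692305466 plate rect [array([ 1.9, -0.5]), array([ 24.5, 185.9]), np.float64(89.9)] 109.54880564138003
t 11.93 gauge x -50.9 y 94.6 z 80.5 mm yaw err 0.06 tilt 0.0 0.0 F -0.2 0.1 -0.8 w 27.1
```

Relative to the plate the dowel is at −49.9 mm and z≈74.3, so it is central. Drawing back and moving across to the middle hole.

```bash
python3 -m pendant '[[20,[0,25,0],[0,0,0]],[20,[0,55,0],[0,0,0]],[20,[0,75,0],[0,0,0]],[20,[0,75,0],[0,0,0]],[20,[0,75,25],[0,0,0]],[20,[0,75,50],[0,0,0]],[20,[0,75,50],[0,0,0]],[20,[0,75,50],[0,0,0]],[20,[0,75,50],[0,0,0]]]'; python3 -c "
from h import *
g();g();st()"
```

```text
time_s: 12.68
tool_pos: [0.4408, 0.1832, 0.0801]
tool_rot: [165.2, 89.9, -177.9]
force: [-0.4, 0.3, -0.2]
grip_width: 0.0269
t 12.68 gauge x -1.8 y 168.9 z 80.1 mm yaw err 0.01 tilt 0.0 -0.002 F -0.3 0.4 -0.2 w 26.9
t 12.68 gauge x -1.8 y 168.9 z 80.1 mm yaw err 0.01 tilt 0.0 -0.002 F -0.3 0.4 -0.2 w 26.9
t 12.68 p [0.4408 0.1832 0.0801] zyaw 16.9 xdir [-0.002 -0.    -1.   ] zz -0.002 F [-0.4  0.3 -0.2] w 26.9 q [ 29.  13. -59. 116.  13.  58. -20.]
```

```bash
python3 -m pendant '[[20,[-0.5,-12,0],[0,0,0]],[20,[-0.5,-20,0],[0,0,0]],[20,[-0.5,-25,0],[0,0,0]],[20,[-0.5,-29,0],[0,0,0]],[20,[-0.5,-33,0],[0,0,0]],[20,[-0.5,-33,0],[0,0,0]]]'; python3 -c "
from h import *
g()"
```

```text
time_s: 13.18
tool_pos: [0.4514, 0.1507, 0.081]
tool_rot: [-89.3, 89.9, -72.5]
force: [0.3, -0.8, 0.3]
grip_width: 0.0271
t 13.18 gauge x -1.1 y 134.8 z 81.0 mm yaw err -0.08 tilt -0.001 0.0 F 0.1 -0.8 0.3 w 27.1
```

Nose about 8 mm inside the middle hole, no force. Carrying on through.

```bash
python3 -m pendant '[[20,[0,-8,0],[0,0,0]],[20,[0,-16,0],[0,0,0]],[20,[0,-24,0],[0,0,0]],[20,[0,-32,0],[0,0,0]],[20,[0,-38,0],[0,0,0]],[20,[0,-38,0],[0,0,0]],[20,[0,-38,0],[0,0,0]]]'
python3 - <<'E'
from h import *
from scipy.optimize import least_squares
g()
c,P=cam('top'); cv2.imwrite('pics/t7.png',c['image'][150:280,230:380].repeat(4,0).repeat(4,1))
p=P.reshape(-1,3); d=p[:,:2]-O; gx=d@T*1000; gy=d@N*1000; z=p[:,2]*1000
m=(gy<-14)&(gy>-50)&(abs(gx)<22)&(z>55)&(z<100); q=np.stack([gx,gy,z],1)[m]
f=lambda s: np.hypot(q[:,0]-s[0],q[:,2]-s[1])-14
print(len(q),least_squares(f,[0,75],loss='soft_l1',f_scale=1).x,q[:,1].min()); g()
E
```

```text
time_s: 13.77
tool_pos: [0.4623, 0.115, 0.081]
tool_rot: [117.5, 90.0, 134.3]
force: [0.6, -0.1, -0.5]
grip_width: 0.0269
t 13.77 gauge x -1.0 y 97.4 z 81.0 mm yaw err -0.08 tilt 0.0 -0.0 F 0.5 -0.3 -0.5 w 26.9
50 [ 2.27743509 75.28575874] -33.963324056026266
t 13.82 gauge x -1.0 y 97.9 z 81.0 mm yaw err -0.02 tilt 0.0 -0.0 F -0.4 -0.1 -0.0 w 26.8
```

View pics/t7.png

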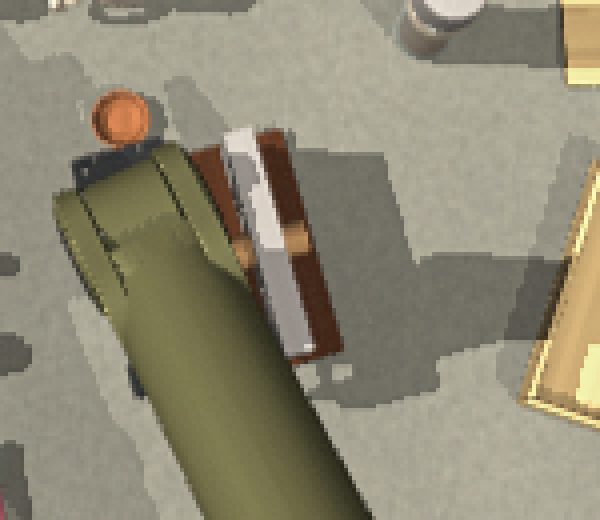

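The nose is out on the right at (298,238), middle at y≈+52 mm, no force. Drawing back and across to the smallest hole.

```bash
python3 -m pendant '[[20,[0,25,0],[0,0,0]],[20,[0,50,0],[0,0,0]],[20,[0,65,0],[0,0,0]],[20,[0,65,0],[0,0,0]],[20,[0,65,20],[0,0,0]],[20,[0,65,46],[0,0,0]],[20,[0,60,46],[0,0,0]],[20,[0,55,46],[0,0,0]],[20,[0,55,46],[0,0,0]],[20,[0,55,46],[0,0,0]]]'; python3 -c "
from h import *
g();st()"
```

```text
time_s: 14.65
tool_pos: [0.4896, 0.1804, 0.0808]
tool_rot: [-146.2, 89.9, -129.4]
force: [-0.2, -0.3, 0.1]
grip_width: 0.0268
t 14.65 gauge x 44.1 y 152.2 z 80.8 mm yaw err -0.05 tilt -0.001 -0.001 F -0.2 -0.2 0.1 w 26.8
t 14.65 p [0.4896 0.1804 0.0808] zyaw 16.8 xdir [-0.001 -0.001 -1.   ] zz -0.001 F [-0.2 -0.3  0.1] w 26.8 q [ 26.  20. -56. 110.  19.  60. -21.]
```

Gap is about 9 mm. I approach slowly.

```bash
python3 -m pendant '[[20,[0,-3,0],[0,0,0]],[20,[0,-5,0],[0,0,0]],[20,[0,-7,0],[0,0,0]],[20,[0,-8,0],[0,0,0]],[20,[0,-8,0],[0,0,0]]]'; python3 -c "
from h import *
g()"; python3 -m pendant '[[20,[0,-1,0],[0,0,0]],[20,[0,-1,0],[0,0,0]]]'; python3 -c "
from h import *
g()"
```

```text
time_s: 15.07
tool_pos: [0.4927, 0.1732, 0.0811]
tool_rot: [-86.8, 90.0, -70.0]
force: [1.2, 0.5, -0.6]
grip_width: 0.0271
t 15.07 gauge x 44.9 y 144.4 z 81.1 mm yaw err -0.03 tilt -0.001 0.0 F 1.3 0.1 -0.6 w 27.1
time_s: 15.23
tool_pos: [0.4929, 0.1726, 0.081]
tool_rot: [-82.8, 90.0, -65.9]
force: [0.6, 0.9, -0.5]
grip_width: 0.027
t 15.23 gauge x 45.0 y 143.7 z 81.0 mm yaw err -0.01 tilt -0.0 0.0 F 0.8 0.7 -0.5 w 27.0
```

```bash
for i in 1; do python3 -m pendant '[[20,[0,-1,0],[0,0,0]],[20,[0,-1,0],[0,0,0]]]'>/dev/null; python3 -c "
from h import *
g()"; done;  python3 -m pendant '[[20,[0,-1,0],[0,0,0]],[20,[0,-1,0],[0,0,0]]]'>/dev/null; python3 -c "
from h import *
g()"
```

```text
t 15.4 gauge x 45.0 y 143.1 z 81.0 mm yaw err 0.01 tilt 0.0 0.0 F -0.5 0.8 -0.6 w 27.1
t 15.57 gauge x 44.9 y 143.0 z 81.0 mm yaw err 0.03 tilt 0.002 0.0 F -0.6 3.0 -1.5 w 27.0
```

```bash
python3 -m pendant '[[20,[0,-1,0],[0,0,0]],[20,[0,-1,0],[0,0,0]]]'>/dev/null; python3 -c "
from h import *
g()"
```

```text
t 15.73 gauge x 44.9 y 143.0 z 81.0 mm yaw err 0.07 tilt 0.003 0.0 F -0.1 5.5 -1.1 w 26.8
```

The smallest hole refuses it: 5.5 N with the nose stopped and the middle at y≈97 mm. Back off and return to the middle hole.

```bash
python3 -m pendant '[[20,[0,10,0],[0,0,0]],[20,[0,25,0],[0,0,0]],[20,[0,25,0],[0,0,0]],[20,[0,25,-25],[0,0,0]],[20,[0,25,-46],[0,0,0]],[20,[0,25,-46],[0,0,0]],[20,[0,25,-46],[0,0,0]],[20,[0,25,-46],[0,0,0]]]'>/dev/null; python3 -c "
from h import *
g()
c,P=cam('wrist')
p,r,o=tool()
L=(r.inv().apply(P.reshape(-1,3)-p)*1000).reshape(420,560,3)
m=(np.abs(L[...,2])<13)&(L[...,0]>-14)&(L[...,0]<25)&(L[...,1]>14)&(L[...,1]<60)
q=L[m]
from scipy.optimize import least_squares
f=lambda s: np.hypot(q[:,0]-s[0]-s[1]*(q[:,1]-25),q[:,2]-s[2]-s[3]*(q[:,1]-25))-14
s=least_squares(f,[6,0,0,0],loss='soft_l1',f_scale=1).x
print(s,'ymax',np.percentile(q[:,1],[95,99]))
"
```

```text
t 16.4 gauge x -0.0 y 165.0 z 81.4 mm yaw err -0.05 tilt -0.001 0.002 F 0.7 0.4 -0.8 w 26.8
[5.88760956 0.01059366 0.46175736 0.00778144] ymax [37.020121   37.14818957]
```

```bash
python3 -m pendant '[[20,[0,-10,-0.6],[0,0,0]],[20,[0,-16,-0.6],[0,0,0]],[20,[0,-21,-0.6],[0,0,0]],[20,[0,-25,-0.6],[0,0,0]],[20,[0,-29,-0.6],[0,0,0]],[20,[0,-29,-0.6],[0,0,0]]]' >/dev/null; python3 -c "
from h import *
g()"
```

```text
t 16.95 gauge x -1.4 y 135.9 z 80.9 mm yaw err -0.08 tilt -0.0 -0.0 F -0.4 -0.4 -1.3 w 26.8
```

```bash
python3 -m pendant '[[20,[0,-8,0.4],[0,0,0]],[20,[0,-18,0.4],[0,0,0]],[20,[0,-28,0.4],[0,0,0]],[20,[0,-38,0.4],[0,0,0]],[20,[0,-44,0.4],[0,0,0]],[20,[0,-50,0.4],[0,0,0]],[20,[0,-60,0.4],[0,0,0]],[20,[0,-70,0.4],[0,0,0]],[20,[0,-70,0.4],[0,0,0]]]' >/dev/null; python3 -c "
from h import *
g()"
```

```text
t 17.7 gauge x -1.3 y 64.1 z 80.9 mm yaw err -0.18 tilt -0.001 -0.0 F -0.6 -0.1 -1.0 w 26.9
```

```bash
python3 -m pendant '[[20,[0,-10,0],[0,0,0]],[20,[0,-18,0],[0,0,0]],[20,[0,-20,0],[0,0,0]],[20,[1,-20,0],[0,0,0]],[20,[1.5,-20,0],[0,0,0]],[20,[1.5,-20,0],[0,0,0]]]' >/dev/null; python3 -c "
from h import *
g()
c,P=cam('top'); cv2.imwrite('pics/t8.png',c['image'][150:280,230:380].repeat(4,0).repeat(4,1))
p=P.reshape(-1,3); d=p[:,:2]-O; gx=d@T*1000; gy=d@N*1000; z=p[:,2]*1000
m=(gy<-14)&(gy>-150)&(abs(gx)<22)&(z>55)&(z<100); q=np.stack([gx,gy,z],1)[m]
from scipy.optimize import least_squares
f=lambda s: np.hypot(q[:,0]-s[0]-s[2]*(q[:,1]+50),q[:,2]-s[1]-s[3]*(q[:,1]+50))-14
print(len(q),least_squares(f,[0,75,0,0],loss='soft_l1',f_scale=1).x,np.percentile(q[:,1],[0,1,3]))
"
```

```text
t 18.2 gauge x -1.3 y 47.4 z 79.4 mm yaw err 0.03 tilt 0.0 -0.0 F -0.3 0.1 -0.1 w 27.2
119 [1.86032084e+00 7.37545905e+01 1.43162066e-02 3.02119031e-02] [-84.27145572 -83.76859203 -82.52438491]
```

View pics/t8.png

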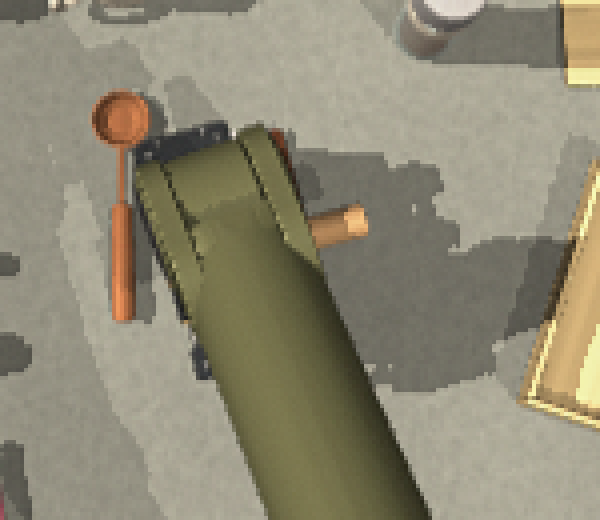

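The nose is 84 mm out on the right, at about (360,220), and the dowel is level with its middle in the plate, so it will rest stably. I release it and check that it stays.

```bash
python3 -m pendant '[[32,[0.3,0,0],[0,0,0]],[45,[0.3,0,0],[0,0,0]],[60,[0.3,0,0],[0,0,0]],[60,[0,0,0],[0,0,0]],[60,[-20,0,0],[0,0,0]],[60,[-60,0,0],[0,0,0]],[60,[-80,0,0],[0,0,0]],[60,[-80,0,0],[0,0,0]]]' 40 >/dev/null; python3 -c "
from h import *
g()
c,P=cam('top'); cv2.imwrite('pics/t9.png',c['image'][150:280,230:380].repeat(4,0).repeat(4,1))
p=P.reshape(-1,3); d=p[:,:2]-O; gx=d@T*1000; gy=d@N*1000; z=p[:,2]*1000
m=(gy<-14)&(gy>-150)&(abs(gx)<22)&(z>50)&(z<100); q=np.stack([gx,gy,z],1)[m]
from scipy.optimize import least_squares
f=lambda s: np.hypot(q[:,0]-s[0]-s[2]*(q[:,1]+50),q[:,2]-s[1]-s[3]*(q[:,1]+50))-14
print(len(q),least_squares(f,[0,75,0,0],loss='soft_l1',f_scale=1).x,np.percentile(q[:,1],[0,1,3]))
"
```

```text
t 18.92 gauge x 2.0 y 46.7 z 164.0 mm yaw err 0.0 tilt -0.003 0.007 F 1.7 -0.3 -0.1 w 59.1
104 [2.06797387e+00 7.26517894e+01 3.17661386e-02 2.01021822e-03] [-83.72346837 -82.67316906 -81.64460853]
```

View pics/t9.png

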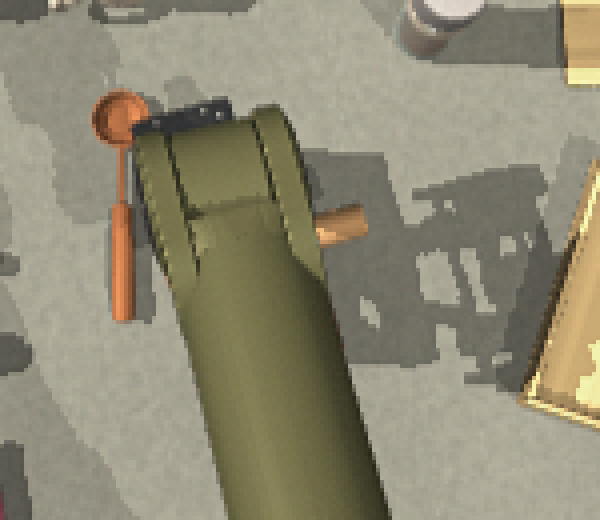

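Resting level in the hole (axis z≈73, slope ≈0). Now I go over the plate to the right side.

```bash
python3 -m pendant '[[60,[0,-35,0],[0,0,0]],[60,[0,-70,0],[0,0,0]],[60,[0,-97,0],[0,0,0]],[60,[0,-97,0],[0,0,0]],[60,[0,-97,0],[0,0,0]],[60,[0,-97,0],[0,0,0]]]' 40 >/dev/null; python3 -c "
from h import *
g();st()
"
```

```text
t 19.47 gauge x -1.7 y -48.9 z 158.5 mm yaw err 0.03 tilt 0.002 -0.002 F -0.5 0.2 -0.6 w 59.9
t 19.47 p [ 0.504  -0.0253  0.1585] zyaw 16.9 xdir [-0.002  0.001 -1.   ] zz -0.002 F [-0.5  0.  -0.6] w 59.9 q [ 51.   9. -54. 108.   8.  67.  11.]
```

```bash
python3 -m pendant '[[60,[30,-2,0.7],[0,0,0]],[60,[60,-2,0.7],[0,0,0]],[60,[76,-2,0.7],[0,0,0]],[60,[80,-2,0.7],[0,0,0]],[60,[80,-2,0.7],[0,0,0]],[60,[80,-2,0.7],[0,0,0]]]' 40 >/dev/null; python3 -c "
from h import *
g()
"; python3 -m pendant '[[40,[0,0,0],[0,0,0]],[20,[0,0,0],[0,0,0]],[20,[0,0,0],[0,0,0]],[20,[0,0,0],[0,0,0]],[20,[0,0,0],[0,0,0]],[20,[0,0,0],[0,0,0]],[20,[0,0,0],[0,0,0]]]' 40 >/dev/null; python3 -c "
from h import *
g(); st()
c,P=cam('side'); cv2.imwrite('pics/s10.png',c['image'][120:300,180:420].repeat(3,0).repeat(3,1))
"
```

```text
t 19.97 gauge x 0.2 y -51.1 z 80.3 mm yaw err 0.1 tilt -0.0 0.001 F 0.4 -0.5 -0.6 w 60.1
t 20.55 gauge x -0.5 y -52.3 z 79.7 mm yaw err -0.02 tilt -0.0 0.0 F -0.2 0.7 -1.0 w 27.0
t 20.55 p [ 0.5062 -0.0282  0.0797] zyaw 16.8 xdir [ 0. -0. -1.] zz 0.0 F [-0.4  0.6 -1. ] w 27.0 q [ 47.  16. -52. 112.  15.  59.   5.]
```

View pics/s10.png

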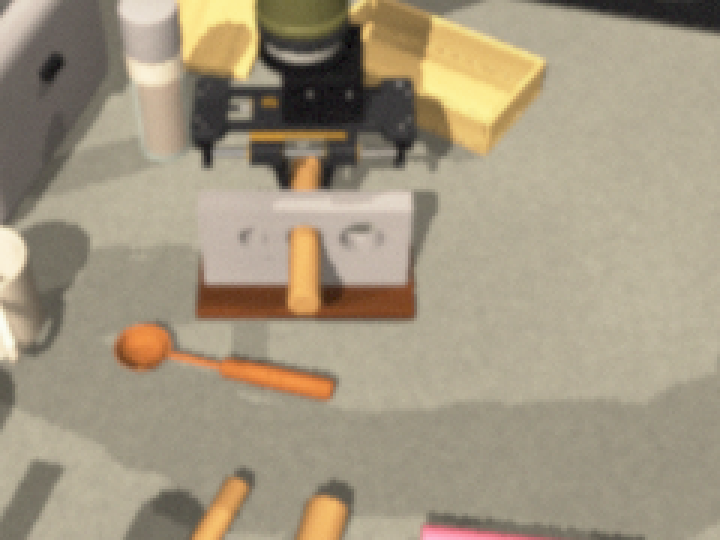

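The side picture shows the dowel through the middle hole (tail at about (303,290)), gripped beyond the plate. Drawing it out to the right.

```bash
python3 -m pendant '[[20,[-1.5,0,0],[0,0,0]],[20,[-1.5,-10,0],[0,0,0]],[20,[-1.5,-22,0],[0,0,0]],[20,[-1.5,-34,0],[0,0,0]],[20,[-1.5,-46,0],[0,0,0]],[20,[-1.5,-50,0],[0,0,0]]]' 40 >/dev/null; python3 -c "
from h import *
g()
"; python3 -m pendant '[[20,[0,-15,0],[0,0,0]],[20,[0,-30,0],[0,0,0]],[20,[0,-45,0],[0,0,0]],[20,[0,-57,0],[0,0,0]],[20,[0,-57,0],[0,0,0]],[20,[0,-57,0],[0,0,0]]]' 40 >/dev/null; python3 -c "
from h import *
g(); st()
c,P=cam('top'); cv2.imwrite('pics/t11.png',c['image'][120:300,230:450].repeat(3,0).repeat(3,1))
c,P=cam('wrist'); cv2.imwrite('pics/w11.png',c['image'])
p,r,o=tool()
L=(r.inv().apply(P.reshape(-1,3)-p)*1000).reshape(420,560,3)
m=(np.abs(L[...,2])<13)&(L[...,0]>-14)&(L[...,0]<25)&(L[...,1]>14)&(L[...,1]<150)
q=L[m]
from scipy.optimize import least_squares
f=lambda s: np.hypot(q[:,0]-s[0]-s[1]*(q[:,1]-25),q[:,2]-s[2]-s[3]*(q[:,1]-25))-14
s=least_squares(f,[6,0,0,0],loss='soft_l1',f_scale=1).x
print(s,'ymax',np.percentile(q[:,1],[95,99]))
plan([.4575-.0,-.288,.2],16.85)
"
```

```text
t 21.1 gauge x -1.0 y -105.7 z 80.8 mm yaw err -0.23 tilt -0.001 -0.0 F 0.6 -0.1 -1.6 w 27.2
t 21.6 gauge x -0.7 y -159.9 z 80.8 mm yaw err -0.11 tilt 0.001 -0.0 F 0.4 -0.5 -0.6 w 27.3
t 21.6 p [ 0.5372 -0.1312  0.0808] zyaw 16.7 xdir [-0.     0.001 -1.   ] zz -0.0 F [ 0.6 -0.4 -0.6] w 27.3 q [ 52.  21. -48. 106.  18.  61.  14.]
[ 7.31071440e+00  2.06971586e-03  2.05577385e-01 -6.95924294e-03] ymax [109.55627023 112.62598686]
{'shift': [-119.1, -128.5, -122.2], 'dist': 214, 'turn': [0.001, -0.0, -0.001], 'deg': 0.1}
```

View pics/t11.png

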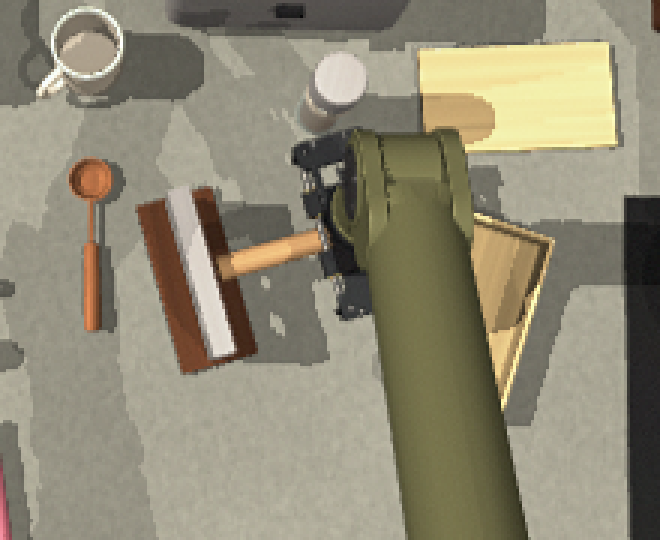

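View pics/w11.png

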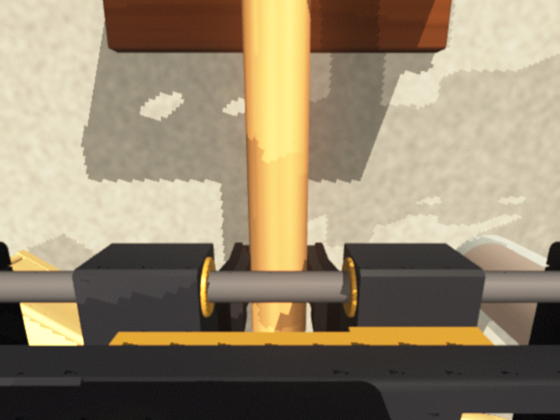

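The top picture shows the dowel clear of the plate on the right (tail at about (222,268)), level in the grip and clear of the grinder. Lifting, turning along the box and moving over it.

```bash
python3 -m pendant '[[20,[-35,0,-3],[0,0,0]],[20,[-75,0,-6],[0,0,0]],[20,[-100,-10,-12],[-0.1,0,0]],[20,[-100,-30,-22],[-0.22,0,0]],[20,[-100,-55,-32],[-0.34,0,0]],[20,[-100,-80,-42],[-0.46,0,0]],[20,[-100,-105,-54],[-0.58,0,0]],[20,[-100,-130,-66],[-0.7,0,0]],[20,[-100,-157,-78],[-0.82,0,0]],[20,[-100,-157,-78],[-0.94,0,0]]]' 40; python3 -m pendant '[[20,[0,0,0],[-0.035,0,0]],[20,[0,0,0],[-0.035,0,0]],[20,[0,0,0],[-0.035,0,0]]]' >/dev/null; python3 -c "
from h import *
st()
plan([.508,-.304,.06],72.7)
c,P=cam('top'); cv2.imwrite('pics/t12.png',c['image'][120:300,270:490].repeat(3,0).repeat(3,1))
c,P=cam('wrist'); cv2.imwrite('pics/w12.png',c['image'])
p=P.reshape(-1,3); m=(p[:,2]>.035)&(p[:,2]<.05); 
e=p[m][:,:2]; e=e[(abs(e[:,0]-.45)<.16)&(abs(e[:,1]+.29)<.13)]
print(len(e),cv2.minAreaRect((e*1000).astype(np.float32)))
"
```

```text
time_s: 22.53
tool_pos: [0.5058, -0.3102, 0.1805]
tool_rot: [178.6, 89.8, -110.8]
force: [-1.2, -1.3, -1.5]
grip_width: 0.0273
t 22.78 p [ 0.5083 -0.302   0.1811] zyaw 72.7 xdir [ 0.  0. -1.] zz 0.0 F [ 0.5  0.  -0.9] w 27.2 q [ 72.  21. -54.  95.  18.  73.  87.]
{'shift': [121.1, -0.3, -2.0], 'dist': 121, 'turn': [0.001, 0.0, -0.0], 'deg': 0.0}
4992 ((456.379150390625, -291.103759765625), (122.4488296508789, 215.32220458984375), 72.79357147216797)
```

View pics/t12.png

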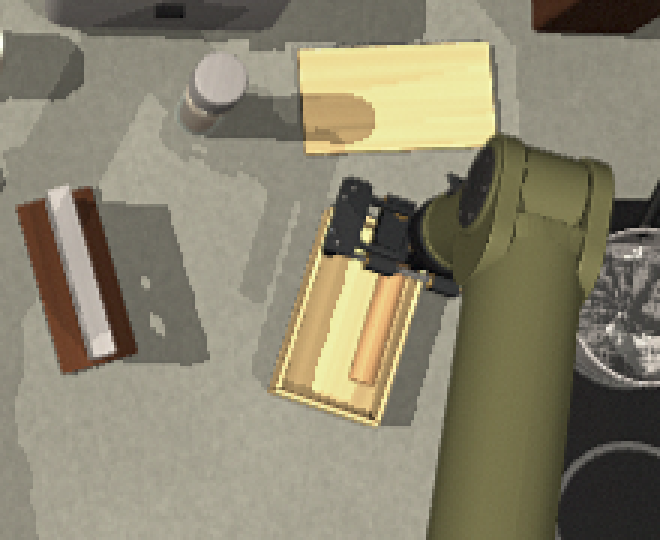

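View pics/w12.png

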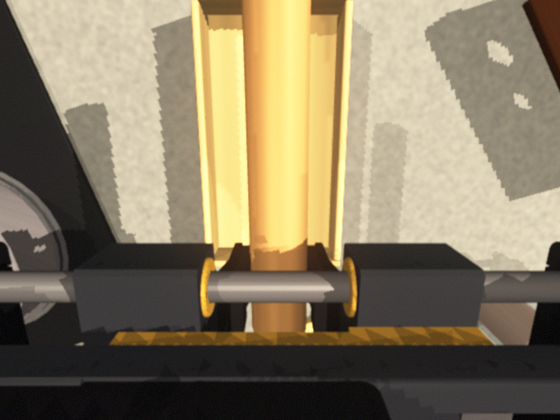

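The wrist view shows the dowel over the box, parallel and central between its long walls (columns ≈200–345); the top view agrees. Lowering.

```bash
python3 -m pendant '[[20,[35,0,-3],[0,0,0]],[20,[70,0,-3],[0,0,0]],[20,[105,0,-3],[0,0,0]],[20,[130,0,-3],[0,0,0]],[20,[142,0,-3],[0,0,0]],[20,[148,0,-3],[0,0,0]],[20,[150,0,-3],[0,0,0]],[20,[150,0,-3],[0,0,0]]]' 40 >/dev/null; python3 -c "
from h import *
st()"; python3 -m pendant '[[20,[1.5,0,0],[0,0,0]],[20,[2.5,0,0],[0,0,0]],[20,[2.5,0,0],[0,0,0]]]' >/dev/null; python3 -c "
from h import *
st()"
```

```text
t 23.55 p [ 0.5081 -0.3063  0.0321] zyaw 72.7 xdir [ 0.001 -0.001 -1.   ] zz -0.0 F [-0.1  0.4 -0. ] w 27.1 q [ 68.  31. -49. 102.  27.  59.  82.]
t 23.8 p [ 0.5077 -0.3066  0.0295] zyaw 72.7 xdir [ 0.001 -0.001 -1.   ] zz -0.001 F [-0.  -1.  -1.1] w 27.0 q [ 68.  31. -48. 102.  27.  59.  82.]
```

```bash
python3 -m pendant '[[20,[1,0,0],[0,0,0]],[20,[2,0,0],[0,0,0]],[20,[2,0,0],[0,0,0]]]' >/dev/null; python3 -c "
from h import *
st()"; python3 -m pendant '[[20,[1,0,0],[0,0,0]],[20,[1,0,0],[0,0,0]]]' >/dev/null; python3 -c "
from h import *
st()"
```

```text
t 24.05 p [ 0.5072 -0.3064  0.0268] zyaw 72.7 xdir [ 0.    -0.001 -1.   ] zz -0.0 F [-0.  -0.2  0.4] w 27.1 q [ 68.  31. -48. 102.  27.  59.  81.]
t 24.22 p [ 0.5073 -0.3064  0.0267] zyaw 72.7 xdir [-0.    -0.001 -1.   ] zz -0.001 F [-3.   0.4  6.8] w 27.0 q [ 67.  31. -48. 102.  27.  59.  81.]
```

Floor contact (6.8 N up at TCP z 26.7 mm, as expected). Releasing.

```bash
python3 -m pendant '[[20,[-0.5,0,0],[0,0,0]],[32,[-0.5,0,0],[0,0,0]],[40,[-0.5,0,0],[0,0,0]],[46,[-0.5,0,0],[0,0,0]],[46,[-0.5,0,0],[0,0,0]],[46,[-0.5,0,0],[0,0,0]],[46,[-20,0,0],[0,0,0]],[46,[-55,0,0],[0,0,0]],[46,[-95,0,0],[0,0,0]],[46,[-130,0,0],[0,0,0]]]' 20 >/dev/null; python3 -m pendant '[[46,[-40,0,0],[0,0,0]],[46,[-60,-35,0],[0,0,0]],[46,[-60,-70,0],[0,0,0]],[46,[-60,-70,0],[0,0,0]],[46,[-60,-70,0],[0,0,0]]]' >/dev/null;  python3 - <<'E'
from h import *
st()
c,P=cam('wrist'); cv2.imwrite('pics/w13.png',c['image'])
ct,Pt=cam('top'); cv2.imwrite('pics/t13.png',ct['image'])
cs,Ps=cam('side'); cv2.imwrite('pics/s13.png',cs['image'])
for n,PP in (("top",Pt),("wrist",P),("side",Ps)):
    for m in models.masks_of(n,'long_dowel')[:4]:
        p=PP[m['pixels']]; p=p[np.isfinite(p).all(1)]
        ce=np.median(p,0); d=p[:,:2]-ce[:2]; w,V=np.linalg.eigh(np.cov(d.T)); t=d@V
        print(n,round(m['confidence'],2),len(p),ce.round(3),"yaw",np.degrees(np.arctan2(V[1,1],V[0,1])).round(1),"len",np.ptp(np.percentile(t[:,1],[1,99])).round(3),"z",np.percentile(p[:,2],[5,50,95]).round(3))
E
```

```text
t 25.47 p [ 0.575  -0.3265  0.2145] zyaw 72.8 xdir [-0.     0.002 -1.   ] zz 0.002 F [-0.2  0.  -0.8] w 46.0 q [ 65.  29. -52.  82.  23.  80.  85.]
top 0.96 455 [0.26  0.446 0.025] yaw -179.4 len 0.163 z [0.004 0.025 0.031]
top 0.95 445 [0.235 0.243 0.024] yaw -170.3 len 0.164 z [0.003 0.024 0.031]
top 0.88 422 [ 0.456 -0.286  0.03 ] yaw 163.3 len 0.165 z [0.016 0.03  0.037]
wrist 0.95 4574 [ 0.467 -0.294  0.032] yaw 163.3 len 0.133 z [0.024 0.032 0.034]
side 0.96 466 [ 0.454 -0.28   0.027] yaw 162.7 len 0.169 z [0.008 0.027 0.034]
side 0.82 962 [0.237 0.25  0.025] yaw -170.3 len 0.165 z [0.01  0.025 0.028]
side 0.57 1330 [0.252 0.453 0.025] yaw 180.0 len 0.165 z [0.016 0.025 0.029]
```

View pics/w13.png

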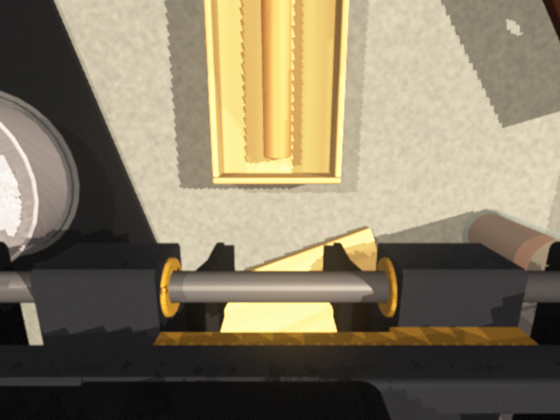

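View pics/t13.png

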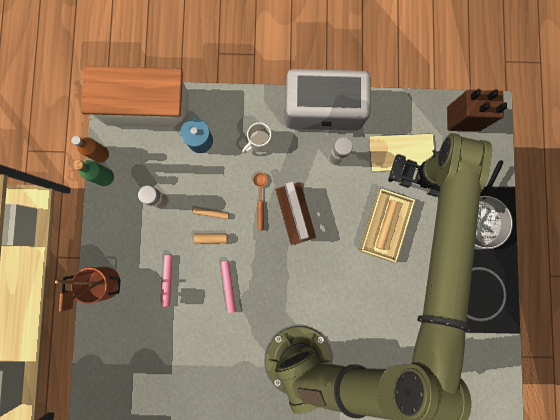

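View pics/s13.png

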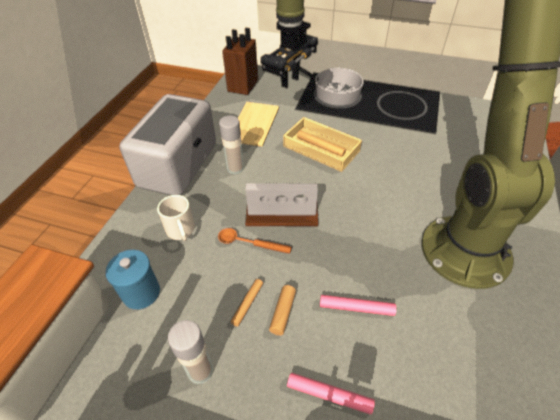

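All three views show the dowel lying flat mid-box (top (387,225), side (322,145), wrist (278,90)). The other things look to be where they started. Handing in.

```bash
python3 -c "
from h import *
for i in range(3):
  c,P=cam('top'); m=[P[k['pixels']] for k in models.masks_of('top','long_dowel')]; print([np.nanmedian(p,0).round(3) for p in m if np.nanmedian(p[:,1])<0])
for l in ('thin_dowel','thick_dowel','mug','canister','spoon','box_lid','grinder_a'):
  print(l,[np.nanmedian(P[k['pixels']],0).round(3).tolist() for k in models.masks_of('top',l)[:2]])
st(); print(env.sign_off())"
```

```text
[array([ 0.462, -0.288,  0.03 ])]
[array([ 0.456, -0.286,  0.03 ])]
[array([ 0.453, -0.286,  0.031])]
thin_dowel [[0.485, 0.308, 0.02], [0.457, -0.293, 0.008]]
thick_dowel [[0.4, 0.302, 0.031]]
mug [[0.752, 0.156, 0.032], [0.485, 0.314, 0.021]]
canister [[0.73, 0.353, 0.113], [0.456, -0.292, 0.007]]
spoon [[0.573, 0.143, 0.012]]
box_lid [[0.726, -0.327, 0.012]]
grinder_a [[0.52, 0.472, 0.173], [0.681, -0.11, 0.176]]
t 26.42 p [ 0.574  -0.3269  0.2155] zyaw 72.7 xdir [-0. -0. -1.] zz -0.0 F [ 0.3 -0.6  1.2] w 46.0 q [ 65.  29. -52.  82.  23.  80.  85.]
the job is handed in; nothing more can be done
None
```

The long dowel takes the 32 mm middle hole as its smallest. It now lies flat and let go in the bamboo box, and the job was handed in at 26.4 s; no verdict is reported.

- **Pick-up:** I shifted the long beech dowel about 45 mm, clear of the canister, and gripped it near its tail.
- **Gauging:** I poked it about 24 mm out of the big hole and 22 mm out of the middle one, both with no force to speak of. I then pressed it on the smallest hole, which refused it at 5.5 N.
- **Passing through:** I put it back through the middle hole from the left, let it rest level in the plate and regripped it on the right. Then I drew it clear and set it down on the box floor at 6.8 N.

**Last checks:**
- The cameras put the dowel's middle within about 10 mm of the box's middle, and it lay flat along the box (yaw about 163°).
- The long dowel's median moved by up to 9 mm along its length between repeat pictures. Its sideways position and height held to about 2 mm, so I took this as scatter in the masks.
- The dowels, mug, canister, grinders and spoon read within 10 mm of where they started.
- The lid read about 23 mm off its first value, but the arm hid part of it in that picture and nothing went near it. I take that as a measuring error and did not check it further.

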